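# Fold out the drying hook and hang the birch bed end on it

## Robot

A 6-joint arm with a two-finger parallel gripper is mounted at the origin on the work surface. World frame = base frame: x ahead of the robot, y to its left, z up, the work surface at z = 0. Lengths are in m, angles in degrees, forces in N, time in s.
With the tool pointing down it reaches from about 0.325 to 0.925 m from the base axis. Payload 3.1 kg.
Tool frame: the origin (TCP) lies between the finger pads; the fingertips stand robot.tip_extent ahead of it and the grasp point (between the pads) lies 6 mm ahead of it (robot.tip_extent is the distance from the TCP to the fingertips, in m); z points along the fingers, y is the line along which they close (so a half turn about z gives the same grasp; the last joint's range is limited). The gripper opens to 85 mm and grips with 20 to 120 N. Pads are 22 mm wide; open, the fingers measure 114 mm over their backs; the gripper's body (76 mm by 85 mm) begins 54 mm behind the grasp point. The pads swing forward as they close: fully open they stand 13 mm farther back than shut.
Start: joints at [-81.658, 12.427, 92.441, -0, 75.132, -6.429], TCP at [0.159, -0.604, 0.256] pointing down, gripper open.
Joint ranges: [-157.48, 157.48], [-44.54, 120.13], [17.64, 146.25], [-64.5, 244.5], [7.68, 150.69], [-147.95, 147.95]. Speed limits (degrees/s): [159.86, 159.86, 180, 180, 180, 180].

## Interface

Orientations are given as [roll, pitch, yaw] about the fixed x, y, z axes, in that order (R = Rz(yaw) Ry(pitch) Rx(roll)).
In Python, from workcell import telemetry, snapshot, job_done, nets, robot gives the robot as it stands.
- The arm moves only by the tool drive_tool, never from a script. Its argument "moves" is text: rows parted by semicolons, each of 7 numbers parted by spaces: the shift along the tool's x, y, z in cm, then the turn, a rotation vector about the tool's x, y, z in degrees, then the closure in counts, from 0 (fully open) to 255 (shut). A call has 1 to 10 rows; each row shifts and turns the commanded pose from where the row before left it, along the tool's axes as they then stand; what a row does not reach is not made up. A row lasts 1/12 s, in which the tool goes at most 41.7 mm and 7.16 degrees, less where a joint would pass 70% of its speed; a pose out of reach is approached as far as the arm can. A call is refused whole if a number of a shift passes 4.17 or a number of a turn 7.16, either way. A call with a gripper value outside its range is refused whole. The fingers move at their own pace and stop on an object; the grip force is fixed at half the most. Time passes only in rows, so rows that do not move let the fingers close. It gives the time, the measured TCP pose, the force, the opening and the grip force at its end, in the units of the state.
- telemetry.read_state(): the state, without advancing time (a new reading comes with each control period).
- snapshot(name): name is "side" or "top" or "wrist"; returns a dict with "pixels" (420x560x3 uint8, red, green, blue), "fov_y" (degrees; the focal length in pixels is half the picture's height over the tangent of half this angle, whatever the lens; pixels are square), "cx", "cy" (the principal point, pixels), "k1" (the pictures are not rectified: a ray, as slopes to the right and down, at radius r is drawn at 1 + k1 r^2 times it, then the intrinsics apply), "R" (3x3) and "t" (3): a world point X has camera coordinates R X + t. Camera axes: x right, y down, z forward; pixel columns grow to the right and rows downward; lengths in m; the calibration is good to about 2 mm. A picture is of the moment at which its call begins. There is no depth.
- job_done(): hands the job in; it is judged then, once.
Trained networks look in the newest picture that a camera, given by its name, has taken for a name from the list of things; names that differ only in an ending like _2 or _b are one class to them, and where a whole thing is asked for, a point or a joint stands for the part that bears it (a point fixed in the world has none). Each returns a list of dicts, best first, with "conf" (0 to 1); they miss things now and then, are a little off and sometimes report something else, mostly with a low value. They report only what shows in the picture. A call takes as long as a camera call. They do not tell look-alikes from the thing itself.
- nets.boxes_of(camera, thing): "uv" ([column, row] in pixels, amid what is visible of it).
- nets.pinpoint(camera, thing): "uv" ([column, row] in pixels: a listed point, or the origin of a listed thing).
The state is a dict: "time": time; "q": joint angles; "joint_vel": joint speeds; "tau": joint torques, N m; "position": TCP position; "ee_rot": TCP orientation; "wrist_force": force on the tool from outside, world axes, zero at the start; "wrist_torque": the same for the moment, N m; "gripper_width": finger opening in m; "grip_force": force on a finger pad.
Only numpy, scipy, OpenCV 4.12 (cv2) and the standard library are available. Lean on these libraries where they do the work, as an engineer would, in place of code of your own. Each camera call takes 0.05 s, during which the arm holds its last target. There are 200 camera calls.

## Task

Fold the brass flip-down hook on the white drying stand outward and down until it stops, level and pointing away from the board. Then hang the bare birch bunk-bed end on it, the hook passing through the window below the head panel, so that it hangs upright and still, clear of the mat. Leave the blue bed end standing where it is.

Things in the scene. Friction and masses are not known exactly. Their poses are not given: they have to be found in the camera images.
- board: White drying stand, fixed: upright panel 160 wide (y), 18 thick, 193 mm tall, foot behind. Origin: centre of panel underside; z up, x to its back (away from robot); front face at x=-9 mm. The hook's hinge axis runs along y through (-21, 0, 143) mm; folded out, the hook reaches x=-141 mm at y=0, its upper face at height 147 mm.
- hook (a joint): Brass flip hook, flat bar 120 mm long from hinge, 30 wide, 8 thick, centred on the axis. 0 rad = folded: straight up, parallel to the panel, its end 70 mm above panel top; 1.571 = out, level along stand's -x, at its stop. Turns with under 1 N at the end, stays where left, starts at 0 to 0.25. Last 6 mm has a 10 mm lip: to +x when folded, upward when out.
- birch_end: Bare pale birch bunk-bed end, 60-130 g, upright on the mat: 84 wide (y), 12 thick (x), 140 mm tall, front and back alike. Origin: centre of underside, z up. Head panel at heights 102-140 mm (12 mm thick, pinch front to back); below it a window 60 wide, heights 47-102; rail 35-47; two posts on feet 60 mm long in x. Hung, the panel's lower edge rests on the hook.
- blue_end: Bed end painted blue, otherwise the same shape and size as the birch one (84 x 12 x 140 mm); a bystander that stays standing on the mat where it is. Origin: centre of the underside, z up.
Not all that is in view belongs to the job. Leave any orange or turquoise look-alike of the birch_end alone.

How it is judged (in metres and radians):
On the way:
1. the hook is folded out to its stop (joint over 1.4 rad) while the birch end still stands on the mat (value of joint hook above 1.4 rad and height (world z) of birch_end below 0.015 m), for 0.2 s.
At the end, for the whole second after the job is handed in: Hook out (over 1.4 rad); birch end hangs on it: weight on the hook, underside 25-65 mm above the stand's base, origin 25-138 mm in front of the stand's origin, within 45 mm sideways, within 20 degrees of upright, at rest; blue end within 30 mm of its start and upright (20 degrees) (value of joint hook above 1.4 rad and x of birch_end in the frame of board between -0.138 and -0.025 m and y of birch_end in the frame of board between -0.045 and 0.045 m and z of birch_end in the frame of board between 0.025 and 0.065 m and angle between birch_end's own z axis and vertical below 0.35 rad and contact force between birch_end and board above 0.2 N and linear speed of birch_end below 0.03 m/s and angular speed of birch_end below 0.4 rad/s and not (distance of blue_end from where it was at the start of the episode above 0.03 m or angle between blue_end's own z axis and vertical above 0.35 rad)); the robot touches nothing.
It fails at once if the blue bed end is pushed over 30 mm or tipped over 20 degrees (distance of blue_end from where it was at the start of the episode above 0.03 m or angle between blue_end's own z axis and vertical above 0.35 rad).
It also fails if it takes over 58 s, if anything falls off the work surface, if the arm or the gripper's body presses on something with over 40 N, if the wrist force passes 120 N, or if a joint passes its speed limit or range.

## Working session

There is one attempt and no reset: what is moved stays moved. The work goes in short steps, Python scripts to look and compute and a tool call to move; the robot and the scene stay as the last step left them, time stands still between calls to the robot, and variables do not carry over. Pictures are saved under pics/ and viewed, at most 10 in all, crops included, and the job is handed in when it is done.

Besides the shell and the picture viewer there is one more tool, called after "Call:" by a JSON object that holds its "fn" and its "kwargs", one argument or row to a line. drive_tool: Moves the arm, as the interface text tells. Its arguments: {"type":"object","properties":{"moves":{"type":"string"}},"required":["moves"]}

```bash
mkdir -p pics
cat > h.py <<'E'
import numpy as np,cv2
from workcell import telemetry,snapshot,job_done,nets,robot
from scipy.spatial.transform import Rotation as Ro
def snap(n,f=None):
    s=snapshot(n)
    if f: cv2.imwrite('pics/'+f,cv2.cvtColor(s['pixels'],cv2.COLOR_RGB2BGR))
    return s
def ray(s,uv):
    f=210/np.tan(np.radians(s['fov_y'])/2)
    d=np.array([(uv[0]-s['cx'])/f,(uv[1]-s['cy'])/f]);u=d.copy()
    for _ in range(20): u=d/(1+s['k1']*(u@u))
    R=np.array(s['R']);t=np.array(s['t'])
    return -R.T@t,R.T@np.r_[u,1]
def onz(s,uv,z):
    o,d=ray(s,uv);return o+d*(z-o[2])/d[2]
def proj(s,X):
    f=210/np.tan(np.radians(s['fov_y'])/2)
    c=np.array(s['R'])@np.array(X)+np.array(s['t']);u=c[:2]/c[2];u=u*(1+s['k1']*(u@u))
    return u*f+[s['cx'],s['cy']]
def tri(a,ua,b,ub):
    o1,d1=ray(a,ua);o2,d2=ray(b,ub)
    k=np.linalg.lstsq(np.c_[d1,-d2],o2-o1,rcond=None)[0]
    p,q=o1+k[0]*d1,o2+k[1]*d2
    return (p+q)/2,np.linalg.norm(p-q)
E
python3 - <<'E'
from h import *
np.set_printoptions(precision=3,suppress=True)
for n in ['side','top']:
    s=snap(n,n+'0.png')
    print(n,'cam',ray(s,(280,210)))
    for t in ['board','hook','birch_end','blue_end']:
        print(t,'box',[(np.round(d['uv']).tolist(),round(d['conf'],2)) for d in nets.boxes_of(n,t)],'pin',[(np.round(d['uv']).tolist(),round(d['conf'],2),onz(s,d['uv'],0)) for d in nets.pinpoint(n,t)])
print(robot.tip_extent, telemetry.read_state())
E
```

```text
side cam (array([ 0.482, -0.688,  0.793]), array([ 0.077,  0.679, -0.73 ]))
board box [([316.0, 205.0], 0.95)] pin [([307.0, 220.0], 0.68, array([0.625, 0.01 , 0.   ]))]Traceback (most recent call last):
  File "<stdin>", line 7, in <module>
ValueError: it knows: birch_end, blue_end, board
```

Run:
```python
from h import *
np.set_printoptions(precision=3,suppress=True)
for n in ['side','top']:
    s=snap(n,n+'0.png')
    print(n,'cam',ray(s,(280,210)))
    for t in ['board','birch_end','blue_end']:
        print(t,'box',[(np.round(d['uv']).tolist(),round(d['conf'],2)) for d in nets.boxes_of(n,t)])
        try: print('pin',[(np.round(d['uv']).tolist(),round(d['conf'],2),onz(s,d['uv'],0)) for d in nets.pinpoint(n,t)])
        except Exception as e: print(e)
print(robot.tip_extent, telemetry.read_state())
a=cv2.imread('pics/side0.png')
```

```text
side cam (array([ 0.482, -0.688,  0.793]), array([ 0.077,  0.679, -0.73 ]))
board box [([318.0, 204.0], 0.88)]
pin [([307.0, 220.0], 0.85, array([0.626, 0.011, 0.   ])), ([239.0, 151.0], 0.27, array([0.477, 0.285, 0.   ]))]
birch_end box [([278.0, 290.0], 0.83), ([339.0, 286.0], 0.82), ([266.0, 356.0], 0.78), ([219.0, 280.0], 0.7)]
pin [([221.0, 296.0], 0.89, array([ 0.418, -0.178, -0.   ])), ([279.0, 307.0], 0.87, array([ 0.534, -0.215,  0.   ])), ([336.0, 302.0], 0.72, array([ 0.65 , -0.218,  0.   ])), ([264.0, 369.0], 0.56, array([ 0.492, -0.342,  0.   ]))]
blue_end box [([235.0, 138.0], 0.77)]
pin [([241.0, 150.0], 0.8, array([0.484, 0.287, 0.   ]))]
top cam (array([ 0.408, -0.009,  1.032]), array([ 0.168, -0.041, -0.985]))
board box [([257.0, 177.0], 0.67)]
pin [([257.0, 193.0], 0.91, array([0.632, 0.011, 0.   ]))]
birch_end box [([336.0, 272.0], 0.96), ([347.0, 224.0], 0.89), ([398.0, 237.0], 0.82), ([348.0, 177.0], 0.8)]
pin [([339.0, 229.0], 0.95, array([ 0.532, -0.209,  0.   ])), ([387.0, 240.0], 0.76, array([ 0.501, -0.339,  0.   ])), ([155.0, 249.0], 0.71, array([0.485, 0.28 , 0.   ])), ([331.0, 271.0], 0.67, array([ 0.42 , -0.183,  0.   ])), ([344.0, 181.0], 0.61, array([ 0.663, -0.228,  0.   ]))]
blue_end box [([143.0, 249.0], 0.59)]
pin [([152.0, 250.0], 0.81, array([0.48 , 0.288, 0.   ]))]
0.025 {'time': 0.9, 'q': array([-81.658,  12.425,  92.44 ,   0.   ,  75.133,  -6.427]), 'joint_vel': array([ 0.129, -0.044,  0.141,  0.073, -0.016,  0.007]), 'tau': array([ -0.   , -39.689, -30.426,   0.   ,   0.001,   0.   ]), 'position': array([ 0.159, -0.604,  0.256]), 'ee_rot': array([179.998,   0.   ,  14.769]), 'wrist_force': array([-0.394,  0.78 , -0.565]), 'wrist_torque': array([-0.   , -0.039,  0.024]), 'grip_force': 0.0, 'gripper_width': 0.08523123108954356}
```

View pics/side0.png

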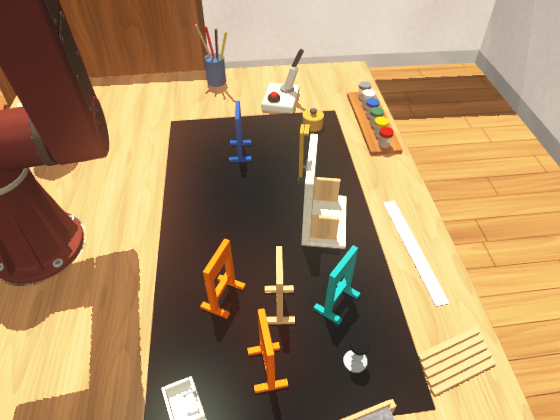

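View pics/top0.png

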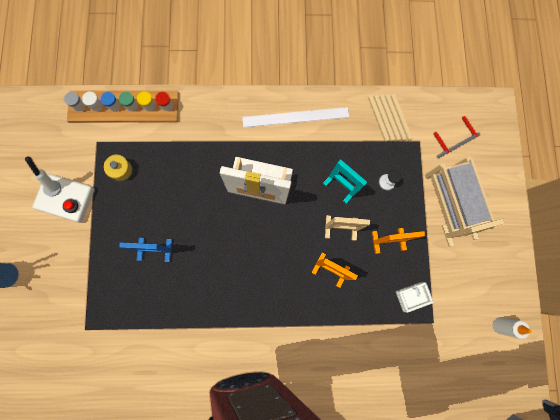

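The side view shows the birch end at about (279,290) with the orange ones at (220,280) and (266,355) and the turquoise at (339,286); the stand is at (315,200) with its hook up at (304,150), and the blue end is at (238,135). The top view agrees: birch (347,226), board (257,180). I'll zoom in for the orientations.

Run:
```python
import cv2,numpy as np
a=cv2.imread('pics/top0.png');b=cv2.imread('pics/side0.png')
c=lambda i,x,y,w=100,h=75,k=4:cv2.resize(i[y:y+h,x:x+w],None,fx=k,fy=k,interpolation=cv2.INTER_CUBIC)
o=np.vstack([np.hstack([c(a,210,145),c(a,300,190)]),np.hstack([c(b,270,110,200,150,2),c(b,240,240)])])
cv2.imwrite('pics/z.png',o)
```

```text
(no output)
```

View pics/z.png

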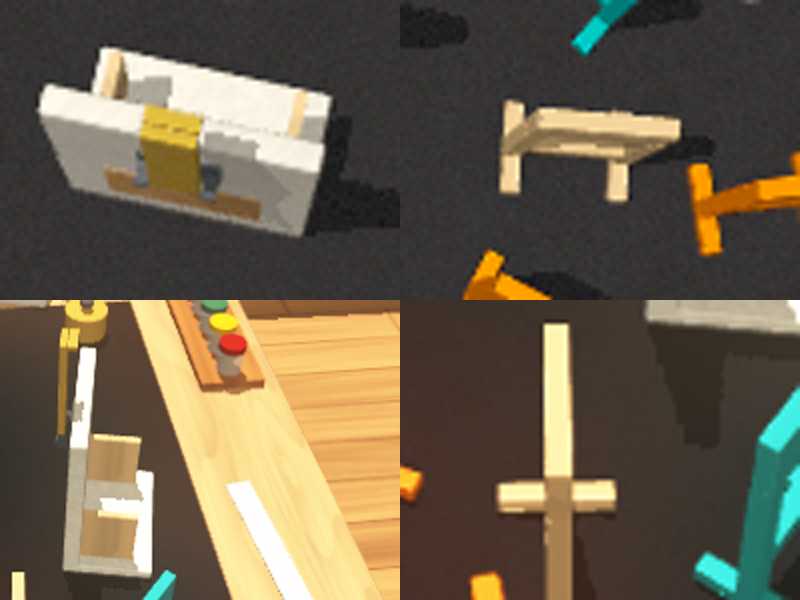

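The crop shows the stand's lower front edge running from (228,192.5) to (286,204) in the top view, its upper back edge from (221.5,167) to (291,180), and the birch head panel's upper edge from (335.5,217) to (370,220).

Run:
```python
from h import *
np.set_printoptions(precision=4,suppress=True)
s=snap('top');d=snap('side')
def ln(a,b,z):
    A,B=onz(s,a,z),onz(s,b,z);v=A-B;print(A,B,'len',np.linalg.norm(v),'yaw of y axis',np.degrees(np.arctan2(-v[0],v[1])),'mid',(A+B)/2)
ln((228,192.5),(285.8,204),0)
ln((221.5,166.8),(291.2,180),.193)
ln((335.5,217),(370,220.3),.14)
print('foot',onz(s,(327.5,216),.01),onz(s,(327.5,238),.01))
print('foot',onz(s,(354.5,230),.01),onz(s,(354.5,240),.01))
# color masks refine: birch centre compare
for name,p,yaw in [('board',(.629,.011),-11),('birch',(.533,-.211),-3)]:
    R=Ro.from_euler('z',yaw,degrees=True)
    pts=[(-.009,.08,0),(-.009,-.08,0),(.009,.08,.193),(.009,-.08,.193),(-.009,-.08,.193)] if name=='board' else [(.006,.042,.14),(.006,-.042,.14),(-.006,.042,.14),(-.006,-.042,.14)]
    for q in pts:
        X=R.apply(q)+np.r_[p,0]; print(name,q,proj(s,X),proj(d,X))
```

```text
[0.6339 0.089  0.    ] [ 0.6009 -0.0669  0.    ] len 0.15944762599576823 yaw of y axis -11.976139920601696 mid [0.6174 0.011  0.    ]
[0.6503 0.0855 0.193 ] [ 0.619  -0.0691  0.193 ] len 0.15771343679414027 yaw of y axis -11.429037469591147 mid [0.6346 0.0082 0.193 ]
[ 0.5428 -0.1748  0.14  ] [ 0.5341 -0.256   0.14  ] len 0.0816651017372127 yaw of y axis -6.104550343285985 mid [ 0.5384 -0.2154  0.14  ]
foot [ 0.5653 -0.1776  0.01  ] [ 0.5062 -0.1755  0.01  ]
foot [ 0.5267 -0.2488  0.01  ] [ 0.5    -0.2475  0.01  ]
board (-0.009, 0.08, 0) [227.1838 191.9667] [306.2152 195.8907]
board (-0.009, -0.08, 0) [285.3567 202.5331] [303.2864 246.0392]
board (0.009, 0.08, 0.193) [220.4822 165.5741] [318.2561 133.9925]
board (0.009, -0.08, 0.193) [291.2534 178.445 ] [316.4607 184.3473]
board (-0.009, -0.08, 0.193) [289.8759 186.2   ] [307.171  183.8171]
birch (0.006, 0.042, 0.14) [333.2165 217.6855] [280.4059 245.3677]
birch (0.006, -0.042, 0.14) [368.7778 219.163 ] [283.2674 283.3013]
birch (-0.006, 0.042, 0.14) [333.1458 222.7693] [273.9516 245.6555]
birch (-0.006, -0.042, 0.14) [368.7836 224.2311] [276.3443 283.631 ]
```

Call:
{"fn": "drive_tool", "kwargs": {
  "moves": "0 0 -1.5 0 0 6.62 255;0 0 -1.5 0 0 6.62 255;0 0 -1.5 0 0 6.62 255;0 0 -1.5 0 0 6.62 255"
}}

```text
time: 1.33
position: [0.1594, -0.6042, 0.3168]
ee_rot: [-180.0, 0.0, -12.0]
wrist_force: [0.0, -0.2, 0.4]
gripper_width: 0.0388
grip_force: 0.0
```

Call:
{"fn": "drive_tool", "kwargs": {
  "moves": "1.8 -3.5 0 0 0 0 255;1.8 -3.5 0 0 0 0 255;1.8 -3.5 0 0 0 0 255;1.8 -3.5 0 0 0 0 255;1.8 -3.5 0 0 0 0 255;1.8 -3.5 0 0 0 0 255;1.8 -3.5 0 0 0 0 255;1.8 -3.5 0 0 0 0 255;1.8 -3.5 0 0 0 0 255;1.8 -3.5 0 0 0 0 255"
}}

```text
time: 2.17
position: [0.4075, -0.2965, 0.3167]
ee_rot: [180.0, -0.1, -11.7]
wrist_force: [0.4, -0.3, -0.4]
gripper_width: 0.0001
grip_force: 0.0
```

Call:
{"fn": "drive_tool", "kwargs": {
  "moves": "1.8 -3.5 0 0 0 0 255;1.8 -3.5 0 0 0 0 255;1.8 -3.5 0 0 0 0 255;1.8 -3.5 0 0 0 0 255;1.8 -3.5 0 0 0 0 255;1.8 -3.5 0 0 0 0 255;1.8 -3.5 0 0 0 0 255;1.8 -3.5 0 0 0 0 255"
}}

```text
time: 2.83
position: [0.6054, -0.0514, 0.3165]
ee_rot: [180.0, -0.0, -11.7]
wrist_force: [-0.5, -0.8, 0.7]
gripper_width: 0.0001
grip_force: 0.0
```

Call:
{"fn": "drive_tool", "kwargs": {
  "moves": "4.1 0 0 0 0 0 255;0 -3.2 0 0 0 0 255;0 -3.2 0 0 0 0 255;0 0 0 0 0 0 255;0 0 0 0 0 0 255"
}}

```text
time: 3.25
position: [0.6579, 0.0028, 0.3158]
ee_rot: [180.0, 0.0, -11.5]
wrist_force: [0.6, 0.3, 0.7]
gripper_width: 0.0003
grip_force: 0.0
```

Run:
```python
from h import *
s=snap('side');w=snap('wrist')
a=s['pixels'][90:240,240:380];a=cv2.resize(a,(532,570),interpolation=cv2.INTER_CUBIC)
b=cv2.resize(w['pixels'],(266,200)); o=np.zeros((570,798,3),np.uint8);o[:,:532]=a;o[:200,532:]=b
cv2.imwrite('pics/c.png',o[:,:,::-1])
print(telemetry.read_state()['position'])
R=Ro.from_euler('z',-11.7,degrees=True)
for th in (0,.25):
  for y in(.015,-.015):
    print(th,y,proj(s,R.apply([-.021-.12*np.sin(th),y,.143+.12*np.cos(th)])+[.626,.010,0]),proj(snap('top'),R.apply([-.021-.12*np.sin(th),y,.143+.12*np.cos(th)])+[.626,.010,0]))
```

```text
[0.65746709 0.00082564 0.31633595]
0 0.015 [303.21410541 125.09351919] [245.48483735 176.9317031 ]
0 -0.015 [302.32784481 134.34017077] [259.97613456 179.74434975]
0.25 0.015 [288.20096066 125.78259718] [242.62459906 191.33634245]
0.25 -0.015 [286.95670839 134.99852076] [257.14064837 194.15297902]
```

View pics/c.png

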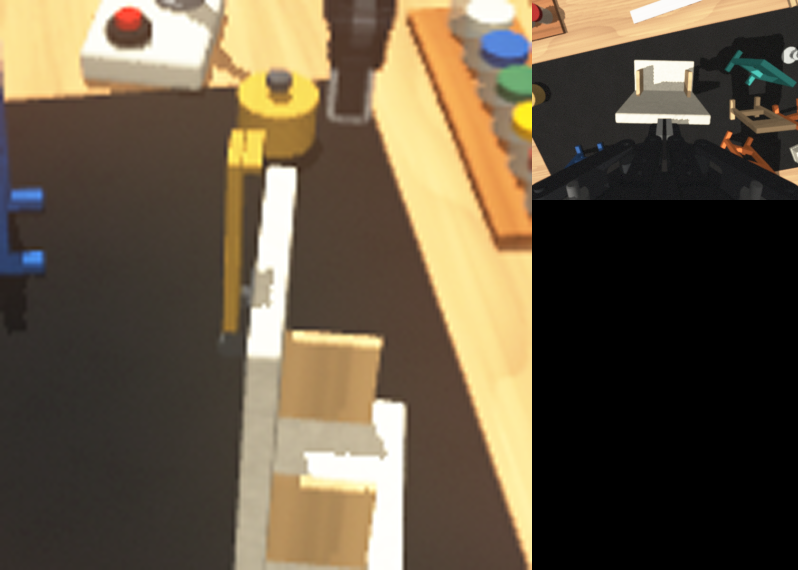

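The hook stands up almost folded, its end at about side pixel (302,128), and the closed fingers are behind it and above the panel. I can lower and sweep.

Call:
{"fn": "drive_tool", "kwargs": {
  "moves": "0 0 3.3 0 0 0 255;0 0 3.3 0 0 0 255;0 0 0 0 0 0 255;-2 0 0.3 0 0 0 255;-1.9 0 0.4 0 0 0 255;-1.9 0 0.4 0 0 0 255;-1.9 0 0.4 0 0 0 255;-1.6 0 1.1 0 0 0 255;-1.3 0 1.5 0 0 0 255;0 0 0 0 0 0 255"
}}

```text
time: 4.38
position: [0.5504, 0.0229, 0.2079]
ee_rot: [180.0, 0.3, -11.7]
wrist_force: [-1.2, -0.2, -0.9]
gripper_width: -0.0004
grip_force: 0.0
```

Call:
{"fn": "drive_tool", "kwargs": {
  "moves": "-0.8 0 1.8 0 0 0 255;-0.4 0 1.7 0 0 0 255;0 0 0.2 0 0 0 255;0 0 0 0 0 0 255;0 0 0 0 0 0 255"
}}

```text
time: 4.8
position: [0.5437, 0.0246, 0.175]
ee_rot: [-180.0, -0.1, -11.7]
wrist_force: [-1.9, -0.5, 5.9]
gripper_width: 0.0001
grip_force: 3.1
```

Run:
```python
from h import *
s=snap('side');w=snap('wrist')
a=s['pixels'][90:240,240:380];a=cv2.resize(a,(532,570),interpolation=cv2.INTER_CUBIC)
b=cv2.resize(w['pixels'],(266,200)); o=np.zeros((570,798,3),np.uint8);o[:,:532]=a;o[:200,532:]=b
cv2.imwrite('pics/d.png',o[:,:,::-1])
```

```text
(no output)
```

View pics/d.png

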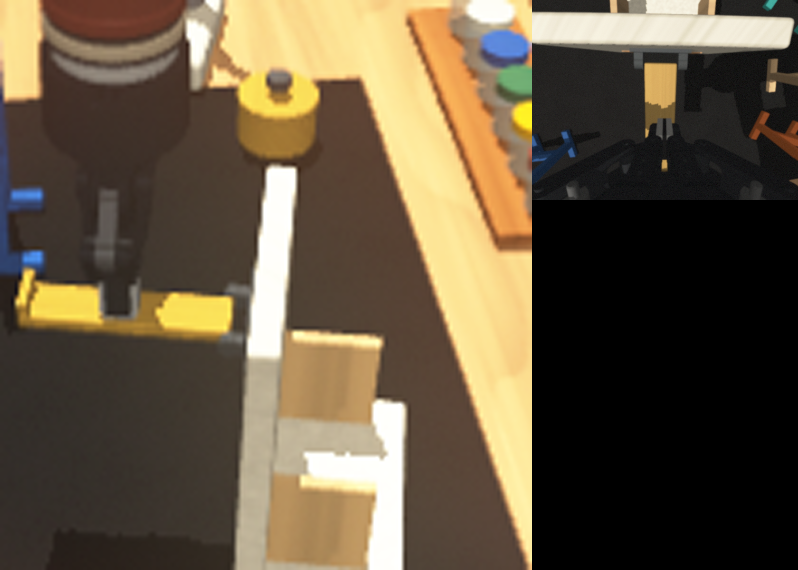

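The hook is out and level, its lip end at the left; the wrist view shows it centred under the fingers. Next I raise the arm, turn and go to the birch end.

Call:
{"fn": "drive_tool", "kwargs": {
  "moves": "0 0 -3.8 0 0 0 255;0 0 -3.8 0 0 0 255;0 0 -3.8 0 0 0 255;0 0 -3.8 0 0 0 255;0 0 0 0 0 -7 255;0 0 0 0 0 -7 120;0 0 0 0 0 -7 120;0 0 0 0 0 -7 120;0 0 0 0 0 -7 120;0 0 0 0 0 -7 120"
}}

```text
time: 5.73
position: [0.5428, 0.0246, 0.3256]
ee_rot: [179.9, -0.1, 30.6]
wrist_force: [-0.6, -0.3, -0.0]
gripper_width: 0.0452
grip_force: 0.0
```

Call:
{"fn": "drive_tool", "kwargs": {
  "moves": "0 0 0 0 0 -7 120;0 0 0 0 0 -7 120;0 0 0 0 0 -7 120;0 0 0 0 0 -7 120;0 0 0 0 0 -7 120;0 0 0 0 0 -7 120;0 0 0 0 0 -7 120;0 0 0 0 0 -7 120;0 0 0 0 0 0 120;0 0 0 0 0 0 120"
}}

```text
time: 6.57
position: [0.5426, 0.0247, 0.3252]
ee_rot: [179.9, 0.0, 86.1]
wrist_force: [-0.2, -0.1, 0.2]
gripper_width: 0.0453
grip_force: 0.0
```

Call:
{"fn": "drive_tool", "kwargs": {
  "moves": "-4 0.1 0 0 0 0 120;-4 0.1 0 0 0 0 120;-4 0.1 0 0 0 0 120;-4 0.1 0 0 0 0 120;-4 0.1 0 0 0 0 120;-4 0.1 0 0 0 0 120;0 0 2.5 0 0 0 120;0 0 2.5 0 0 0 120;0 0 0 0 0 0 120;0 0 0 0 0 0 120"
}}

```text
time: 7.4
position: [0.5315, -0.2146, 0.2727]
ee_rot: [-179.8, -0.1, 86.2]
wrist_force: [-0.9, -0.1, -0.0]
gripper_width: 0.0448
grip_force: 0.0
```

Run:
```python
from h import *
np.set_printoptions(precision=4,suppress=True)
w=snap('wrist','w1.png');d=snap('side')
print([(d_['uv'],d_['conf']) for d_ in nets.pinpoint('wrist','birch_end')],telemetry.read_state()['position'])
for y in (-5,-4): 
  R=Ro.from_euler('z',y,degrees=True)
  print([proj(w,R.apply(q)+[.532,-.214,0]).round(1).tolist() for q in [(.006,.042,.14),(.006,-.042,.14),(-.006,.042,.14),(-.006,-.042,.14)]])
```

```text
[([186.2, 158.5], 0.91), ([260.5, 274.9], 0.84), ([283.1, 175.9], 0.79), ([378.3, 175.6], 0.71)] [ 0.5337 -0.2149  0.2765]
[[288.8, 152.7], [286.0, 253.7], [273.2, 152.3], [271.7, 253.4]]
[[287.9, 152.5], [286.8, 253.6], [272.3, 152.5], [272.6, 253.5]]
```

View pics/w1.png

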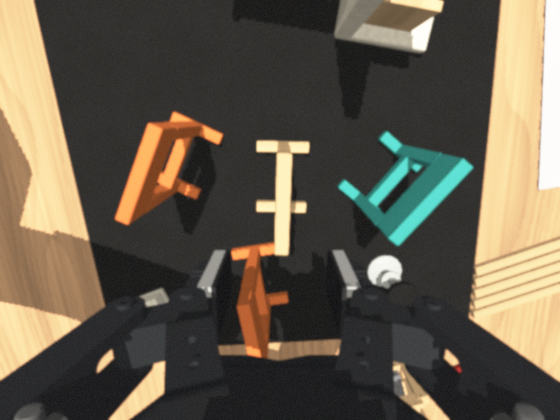

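The wrist picture shows the birch head panel from (285,150) to (282,255), about 2 mm to +x of my estimate, and the fingers straddle it clear of the orange and turquoise ones.

Call:
{"fn": "drive_tool", "kwargs": {
  "moves": "0 0.2 3 0 0 1 120;0 0 3.2 0 0 0 120;0 0 3 0 0 0 120;0 0 3 0 0 0 120;0 0 2 0 0 0 120;0 0 0 0 0 0 120;0 0 0 0 0 0 200;0 0 0 0 0 0 255;0 0 0 0 0 0 255;0 0 0 0 0 0 255"
}}

```text
time: 8.38
position: [0.5364, -0.2157, 0.1351]
ee_rot: [179.7, 0.1, 85.3]
wrist_force: [0.4, 0.5, 2.8]
gripper_width: 0.011
grip_force: 60.2
```

Call:
{"fn": "drive_tool", "kwargs": {
  "moves": "0 0 0 0 0 0 255;0 0 0 0 0 0 255;0 0 0 0 0 0 255;0 0 -1 0 0 0 255;0 0 -2 0 0 0 255;0 0 -3 0 0 0 255;0 0 -4 0 0 0 255;0 0 -4 0 0 0 255;0 0 -4 0 0 0 255;0 0 0 0 0 0 255"
}}

```text
time: 9.22
position: [0.5384, -0.2172, 0.3241]
ee_rot: [179.0, 0.4, 85.3]
wrist_force: [1.6, -0.9, 0.6]
gripper_width: 0.0113
grip_force: 59.9
```

Run:
```python
from h import *
snap('wrist','w2.png');snap('side','s2.png')
a=cv2.imread('pics/w2.png');b=cv2.imread('pics/s2.png')
cv2.imwrite('pics/e.png',np.hstack([cv2.resize(a,(400,300)),cv2.resize(b,(400,300))]));print(telemetry.read_state()['position'],telemetry.read_state()['gripper_width'])
```

```text
[ 0.53558249 -0.21563773  0.31605791] 0.01112886379314436
```

View pics/e.png

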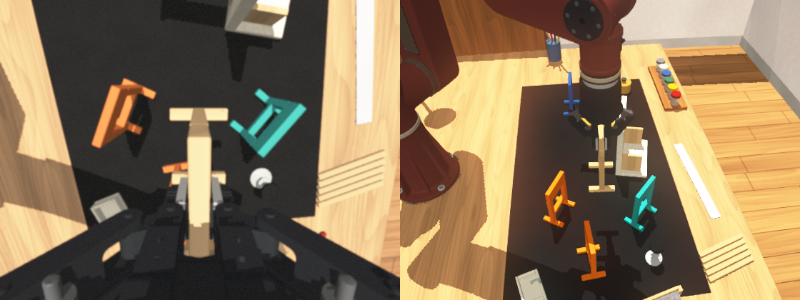

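Birch end is held upright, about 180 mm up. Carry it in front of the hook's end.

Call:
{"fn": "drive_tool", "kwargs": {
  "moves": "0 0 0 0 0 3.5 255;0 0 0 0 0 3.5 255;2.5 -1.6 0 0 0 0 255;3 -2 0 0 0 0 255;3 -2 0 0 0 0 255;3 -2 0 0 0 0 255;3 -2 0 0 0 0 255;3 -2 0 0 0 0 255;3 -2 0 0 0 0 255;2 -1.4 0 0 0 0 255"
}}

```text
time: 10.15
position: [0.4304, 0.0382, 0.3098]
ee_rot: [-179.7, -0.0, 78.3]
wrist_force: [0.4, -0.8, -0.7]
gripper_width: 0.0112
grip_force: 59.7
```

Call:
{"fn": "drive_tool", "kwargs": {
  "moves": "1.5 -0.8 0 0 0 0 255;0 0 2 0 0 0 255;0 0 3 0 0 0 255;0 0 3 0 0 0 255;0 0 2 0 0 0 255;0 0 1.1 0 0 0 255;0 0 0 0 0 0 255;0 0 0 0 0 0 255"
}}

```text
time: 10.82
position: [0.4277, 0.0521, 0.2004]
ee_rot: [-179.8, 0.0, 78.3]
wrist_force: [0.2, 0.3, -0.4]
gripper_width: 0.0111
grip_force: 59.8
```

Run:
```python
from h import *
np.set_printoptions(precision=4,suppress=True)
w=snap('wrist','w3.png');s=snap('side','s3.png');t=snap('top','t3.png')
st=telemetry.read_state();p=st['position'];print(p,st['ee_rot'],st['gripper_width'])
R=Ro.from_euler('z',-11.7,degrees=True)
print('board frame',R.inv().apply(p-[.626,.010,0]))
a=cv2.resize(s['pixels'][60:270,180:360],(360,420),interpolation=2);b=cv2.resize(w['pixels'],(420,315));
o=np.zeros((590,780,3),np.uint8);o[:420,:360]=a;o[:315,360:]=b;o[315:590,360:]=cv2.resize(t['pixels'][130:240,180:348],(420,275),interpolation=2)
cv2.imwrite('pics/f.png',o[:,:,::-1])
```

```text
[0.4298 0.052  0.203 ] [179.8219  -0.0295  78.2812] 0.011246405866094395
board frame [-0.2006  0.0014  0.203 ]
```

View pics/f.png

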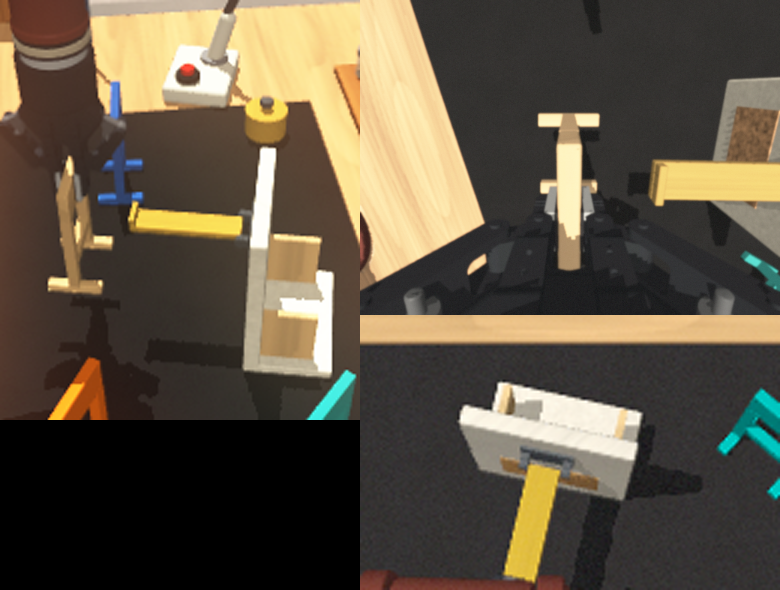

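The window is level with the hook and lined up: in the side crop the hook is at (135–245, 220) and the window spans the same height. Slide it on.

Call:
{"fn": "drive_tool", "kwargs": {
  "moves": "0 2 0 0 0 0 255;0 2 0 0 0 0 255;0 2 0 0 0 0 255;0 2 0 0 0 0 255;0 2 0 0 0 0 255;0 1.5 0 0 0 0 255;0 0 0 0 0 0 255;0 0 0 0 0 0 255"
}}

```text
time: 11.63
position: [0.5422, 0.0286, 0.2026]
ee_rot: [179.9, -0.0, 78.3]
wrist_force: [0.1, 0.3, -1.3]
gripper_width: 0.0112
grip_force: 59.7
```

Call:
{"fn": "drive_tool", "kwargs": {
  "moves": "0 0 0.7 0 0 0 255;0 0 0.6 0 0 0 255;0 0 0.4 0 0 0 255;0 0 0.2 0 0 0 255;0 0 0 0 0 0 255;0 0 0 0 0 0 255"
}}

```text
time: 12.13
position: [0.5407, 0.0289, 0.182]
ee_rot: [-180.0, 0.0, 78.3]
wrist_force: [-0.1, 0.5, -1.2]
gripper_width: 0.011
grip_force: 59.7
```

Call:
{"fn": "drive_tool", "kwargs": {
  "moves": "0 0 0.2 0 0 0 255;0 0 0.1 0 0 0 255;0 0 0.1 0 0 0 255;0 0 0 0 0 0 255;0 0 0 0 0 0 255"
}}

```text
time: 12.55
position: [0.5415, 0.0288, 0.1799]
ee_rot: [180.0, -0.0, 78.3]
wrist_force: [-2.4, 0.6, 7.0]
gripper_width: 0.0112
grip_force: 60.7
```

Contact (7 N up). Open gently part way, wait, then lift off.

Call:
{"fn": "drive_tool", "kwargs": {
  "moves": "0 0 -0.1 0 0 0 240;0 0 0 0 0 0 220;0 0 0 0 0 0 200;0 0 0 0 0 0 180;0 0 0 0 0 0 160;0 0 0 0 0 0 140;0 0 0 0 0 0 140;0 0 0 0 0 0 140;0 0 0 0 0 0 140"
}}

```text
time: 13.3
position: [0.5411, 0.0288, 0.1792]
ee_rot: [-180.0, 0.0, 78.3]
wrist_force: [0.7, 0.0, -0.0]
gripper_width: 0.0385
grip_force: 0.0
```

Run:
```python
from h import *
w=snap('wrist');s=snap('side');t=snap('top')
print(telemetry.read_state()['gripper_width'],telemetry.read_state()['wrist_force'])
a=cv2.resize(s['pixels'][60:270,180:360],(360,420),interpolation=2);b=cv2.resize(w['pixels'],(420,315));
o=np.zeros((420,780,3),np.uint8);o[:420,:360]=a;o[:315,360:]=b
cv2.imwrite('pics/g.png',o[:,:,::-1])
```

```text
0.03828829492217109 [0.30477111 0.1186595  0.52487696]
```

View pics/g.png

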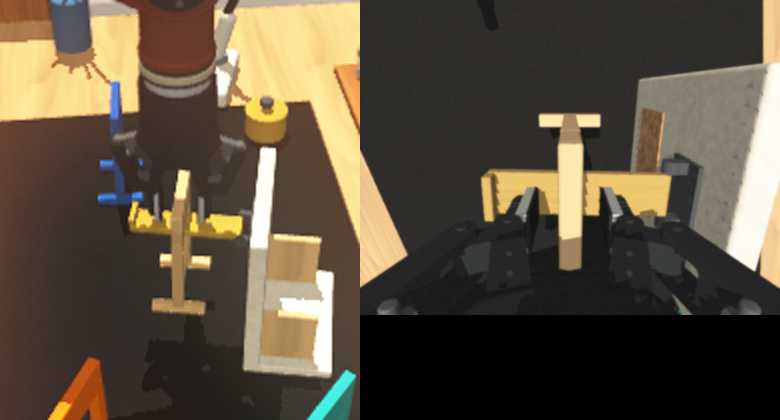

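The birch end hangs upright mid-hook at (182,240), with the open fingers clear on both sides. Lift straight off.

Call:
{"fn": "drive_tool", "kwargs": {
  "moves": "0 0 -1.5 0 0 0 140;0 0 -3 0 0 0 140;0 0 -4 0 0 0 140;0 0 -4 0 0 0 140;0 0 -3 0 0 0 140;0 0 0 0 0 0 140;0 0 0 0 0 0 140;0 0 0 0 0 0 140;0 0 0 0 0 0 140;0 0 0 0 0 0 140"
}}

```text
time: 14.28
position: [0.54, 0.0289, 0.3318]
ee_rot: [-179.7, 0.0, 78.3]
wrist_force: [-0.6, -1.1, 0.3]
gripper_width: 0.0384
grip_force: 0.0
```

Call:
{"fn": "drive_tool", "kwargs": {
  "moves": "0 0 0 0 0 0 140;0 0 0 0 0 0 140;0 0 0 0 0 0 140;0 0 0 0 0 0 140;0 0 0 0 0 0 140;0 0 0 0 0 0 140;0 0 0 0 0 0 140;0 0 0 0 0 0 140;0 0 0 0 0 0 140;0 0 0 0 0 0 140"
}}

```text
time: 15.12
position: [0.5411, 0.0288, 0.3344]
ee_rot: [180.0, -0.0, 78.3]
wrist_force: [0.2, 0.3, -0.3]
gripper_width: 0.0385
grip_force: 0.0
```

Run:
```python
from h import *
s=snap('side');w=snap('wrist')
a=cv2.resize(s['pixels'][60:270,180:360],(360,420),interpolation=2);b=cv2.resize(w['pixels'],(420,315));
o=np.zeros((420,780,3),np.uint8);o[:420,:360]=a;o[:315,360:]=b
cv2.imwrite('pics/i.png',o[:,:,::-1])
```

```text
(no output)
```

View pics/i.png

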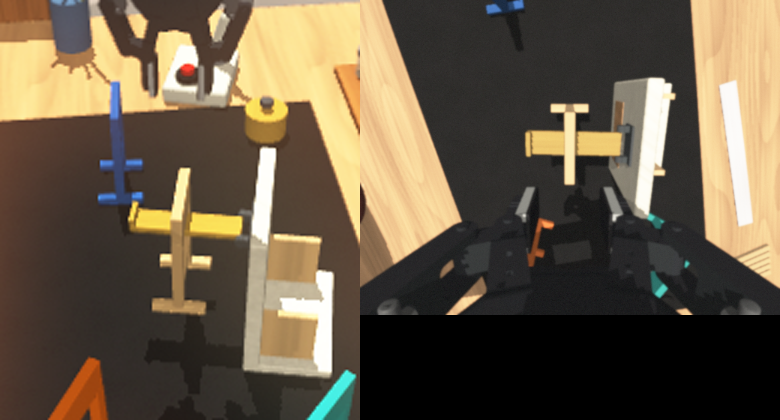

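The birch end hangs still and upright, centred on the level hook; the gripper is clear and the blue end is untouched.

```bash
python3 -c "
from workcell import job_done;print(job_done())"
```

```text
the job is handed in; nothing more can be done
None
```

I folded the hook out to its stop and hung the birch end on it, upright, still and clear of the mat, with the blue end left where it stood; I handed the job in at about 15 s of the 58 s, and no verdict was reported back.

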